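# Check and close the hotel tea caddy

### The job

Check over the tea caddy on the bedroom tray: take hold of the open caddy, tip it to about 30 degrees for a second so that one can see it is empty, and stand it upright on the tray again. Then close it with its two lids as they lie on the coaster, nested one on the other: carry both together and level by the wooden inner lid, lower them until the inner lid is fully home in the neck, and let go. Last, take the brass outer lid alone by its knob and finish while holding it up, level, about 10 cm above where it sat, so that the fit of the inner lid can be seen: the inner lid stays home and untouched, and the tumblers, bottle and book stay where they are.

Things in the scene. Friction and masses are not known exactly. Their poses are not given: they have to be found in the camera images.
- tray: black lacquered tea tray, 200 x 320 mm (its x, y), fixed. Origin: centre of its underside. Its floor is 6 mm above the origin, its rim 14 mm. The caddy stands on the half towards the tray's -y, the two tumblers on the other half
- coaster: round dark leather coaster, diameter 90 mm, 6 mm thick, fixed; the nested lids stand on its middle. Origin: centre of its underside
- caddy: open tea caddy, loose, about 0.22 kg, grey-blue lacquered tin: square body 60 x 60 mm, 80 mm high, flat sides square to its x and y axes; on its flat top a round brass neck of outer diameter 48 mm, 14 mm high, so 94 mm in all; inner diameter of the neck 42 mm. Origin: centre of the underside, z up through the neck
- caddy_mouth (a point): centre of the mouth, level with the top of the neck, 94 mm above the caddy's origin
- inner_lid: wooden inner lid, loose, about 60 g, round, standing on its cork plug (diameter 38 mm, foot tapered, 12 mm long). Above it a smooth wooden band of diameter 56 mm, 12 to 22 mm above the origin: grip it here. On top, hidden by the outer lid, a boss 36 mm wide and a small pull, to 31 mm. Home, the plug is in the neck and the band rests on the neck's top. Origin: centre of the plug's underside, z up
- inner_shoulder (a point): on the inner lid's axis, level with the underside of its band (12 mm above its origin); meets caddy_mouth when the lid is home
- inner_ledge (a point): on the inner lid's axis, level with the top of its band (22 mm above its origin), where the rim of the outer lid rests
- outer_lid: brass outer lid, loose, about 90 g: round cap, diameter 48 mm, open below, flat top 16 mm above its rim, on it a round knob 18 mm wide, 18 to 31 mm above the rim. Its rim rests loosely on the inner lid's band (which stands out 4 mm all round); both lids together are 53 mm high. Nothing fastens it: lifting the inner lid carries it along. Origin: centre of the rim, z up
- outer_knob (a point): centre of the outer lid's knob, 24.5 mm above its rim, on its axis
- tumbler_a: cut-glass tumbler, upside down on the tray, diameter 72 mm, 92 mm high; leave alone. Origin: centre of its underside
- tumbler_b: the second tumbler, the same; leave alone
- bottle: small glass water bottle, diameter 58 mm, 170 mm high, beyond the tray; leave alone. Origin: centre of its underside
- book: leather-bound book lying flat, 130 x 180 x 30 mm, at the right; leave alone. Origin: centre of its underside
Mind the look-alikes: they are no part of the job. Of the things shaped like the outer_lid, the brass one is meant.

How it is judged:
By the outcome, as a careful person would: the job done as asked, in the order asked, and still so for the second after the job is handed in, while the arm keeps its last pose, push and grip.
It also fails if it takes over 70 s, if anything falls off the work surface, if the arm or the gripper's body presses on something with over 40 N, if the wrist force passes 120 N, or if a joint passes its speed limit or range.

### The arm

A 6-joint arm with a two-finger parallel gripper is mounted at the origin on the work surface. World frame = base frame: x ahead of the robot, y to its left, z up, the work surface at z = 0. Lengths are in m, angles in rad, forces in N, time in s.
With the tool pointing down it reaches from about 0.275 to 0.775 m from the base axis. Payload 14.6 kg.
Tool frame: the origin (TCP) lies midway between the tips of the shut fingers; the grasp point (between the pads) lies bot.grip_point_offset behind it (bot.grip_point_offset is the distance from the TCP to the grasp point, in m); x points along the fingers, y is the direction in which the jaws open and shut, and the axes are right-handed (so a half turn about x gives the same grasp; the last joint's range is limited). The gripper opens to 85 mm and grips with 20 to 120 N. Pads are 22 mm wide; open, the fingers measure 114 mm over their backs; the gripper's body (76 mm by 85 mm) begins 54 mm behind the grasp point. The pads swing forward as they close: fully open they stand 13 mm farther back than shut.
Start: joints at [-1.415, 0.263, -0.048, 1.259, 0, 1.415], TCP at [0.161, -0.5, 0.231] pointing down, gripper open.
Joint ranges: [-2.65, 2.65], [-0.89, 1.7], [-1.18, 1.37], [-2.13, 2.11], [-1.35, 1.29], [-3.14, 3.14]. Speed limits (rad/s): [1.89, 1.89, 2.57, 2.79, 3.14, 3.14].

### API

Orientations are given as a rotation vector (axis times angle).
In Python, from plant import readout, imaging, workorder, bot gives the robot as it stands.
- The arm moves only by the tool jog_arm, never from a script. Its argument "targets" is a list that holds one entry, the list of rows, each a list of 4 numbers: the shift along the tool's x, y, z in cm, then the turn about the tool's x in degrees. In form: [[[dx, dy, dz, yaw], ...]]. A call has 1 to 12 rows; each row shifts and turns the commanded pose from where the row before left it, along the tool's axes as they then stand; what a row does not reach is not made up. A row lasts 1/10 s, in which the tool goes at most 50 mm and 8.59 degrees, less where a joint would pass 70% of its speed; a pose out of reach is approached as far as the arm can. A call is refused whole if a number of a shift passes 5 or a number of a turn 8.59, either way. A call with a gripper value outside its range is refused whole. "fingers" is the opening, from 0 (shut) to 1 (fully open), set as the call begins (left out, the last holds). The fingers move at their own pace and stop on an object; "squeeze" is the grip in N (left out, the last holds). Time passes only in rows, so rows that do not move let the fingers close. It gives the time, the measured TCP pose, the force and the opening at its end, in the units of the state.
- readout.state(): the state, without advancing time (a new reading comes with each control period).
- imaging.grab_frame(name): name is "scene" or "side" or "wrist"; returns the picture (384x512x3 uint8, blue, green, red); there is no depth.
- imaging.calibration(name): a dict with "camera_matrix" (3x3 intrinsics, pixels), "rvec" (rotation vector, rad) and "tvec" (3), from world to camera coordinates, as OpenCV has them; the wrist camera has in their place "T_tool_cam" (4x4, takes a point from camera to tool coordinates, whose origin is the TCP and whose axes are the tool frame's). Camera axes: x right, y down, z forward; pixel columns grow to the right and rows downward; lengths in m; the calibration is good to about 2 mm. A picture is of the moment at which its call begins: read the wrist's pose just before it. calibration takes no time and is no camera call.
- workorder.sign_off(): hands the job in, once; it reports no verdict.
The state is a dict: "time": time; "q": joint angles; "joint_vel": joint speeds; "effort": joint torques, N m; "ee_pos": TCP position; "ee_rot": TCP orientation; "force": force on the tool from outside, world axes, zero at the start; "wrist_torque": the same for the moment, N m; "width": finger opening in m.
Only numpy, scipy, OpenCV 4.12 (cv2) and the standard library are available. Lean on these libraries where they do the work, as an engineer would, in place of code of your own. Each camera call takes 0.05 s, during which the arm holds its last target. There are 200 camera calls.

## Working session

There is one attempt and no reset: what is moved stays moved. The work goes in short steps, Python scripts to look and compute and a tool call to move; the robot and the scene stay as the last step left them, time stands still between calls to the robot, and variables do not carry over. Pictures are saved under pics/ and viewed, about 8 in all and at most 12, crops included, and the job is handed in when it is done.

Besides the shell and the picture viewer there is one more tool, called after "Call:" as a command line: name --argument value ..., lists and objects as JSON in quotes. jog_arm: Moves the arm, as the interface text tells. Its arguments: {"type":"object","properties":{"targets":{"type":"array","items":{"type":"array","items":{"type":"array","items":{"type":"number"}}}},"fingers":{"type":"number"},"squeeze":{"type":"number"}},"required":["targets"]}

```bash
mkdir -p pics; cat > h.py <<'E'
import numpy as np, cv2
from plant import readout, imaging, workorder, bot
def cam(name):
    c=imaging.calibration(name); K=np.array(c["camera_matrix"])
    if "rvec" in c:
        R=cv2.Rodrigues(np.array(c["rvec"],float))[0]; t=np.array(c["tvec"],float).ravel()
    else:
        s=readout.state(); T=np.eye(4); T[:3,:3]=cv2.Rodrigues(np.array(s["ee_rot"],float))[0]; T[:3,3]=s["ee_pos"]
        M=np.linalg.inv(T@np.array(c["T_tool_cam"])); R=M[:3,:3]; t=M[:3,3]
    return K,R,t
def ray(c,u,v):
    K,R,t=c; return -R.T@t, R.T@np.linalg.solve(K,[u,v,1.])
def onz(c,u,v,z):
    o,d=ray(c,u,v); return o+d*(z-o[2])/d[2]
def proj(c,p):
    K,R,t=c; x=K@(R@np.array(p)+t); return x[:2]/x[2]
def two(c1,p1,c2,p2):
    o,d=ray(c1,*p1); q,e=ray(c2,*p2)
    s=np.linalg.lstsq(np.c_[d,-e],q-o,rcond=None)[0]; a=o+d*s[0]; b=q+e*s[1]
    return (a+b)/2, np.linalg.norm(a-b)
E
python3 - <<'E'
from h import *
np.set_printoptions(precision=4,suppress=True)
s=readout.state(); print(s); print(bot.grip_point_offset)
for n in ("scene","side","wrist"):
    c=cam(n); print(n,"pos",-c[1].T@c[2],"fwd",c[1][2],c[0][0,0])
    cv2.imwrite(f"pics/{n}0.png",imaging.grab_frame(n))
print(imaging.calibration("wrist")["T_tool_cam"])
a,b=[cv2.imread(f"pics/{n}0.png") for n in("scene","side")]
E
```

```text
{'time': 0.0, 'q': array([-1.4153,  0.2635, -0.0489,  1.2594,  0.    ,  1.4155]), 'joint_vel': array([-0.0001,  0.0033,  0.0006, -0.0013,  0.0016, -0.0005]), 'effort': array([  0.0015, -63.7609,  38.4567,   0.0136,  -0.0002,  -0.    ]), 'ee_pos': array([ 0.1605, -0.4996,  0.2308]), 'ee_rot': array([ 2.0543,  0.3229, -2.0542]), 'force': array([ 0.8432, -0.106 , -0.0873]), 'wrist_torque': array([ 0.0262,  0.0049, -0.0188]), 'width': 0.08518853922625491}
0.0187
scene pos [ 0.9628 -0.8162  0.6085] fwd [-0.3721  0.7301 -0.5732] 365.3054085856172
side pos [ 0.3776 -1.187   1.0829] fwd [ 0.1689  0.718  -0.6752] 430.6062214486721
wrist pos [ 0.2377 -0.4745  0.3739] fwd [-0.3004 -0.0954 -0.949 ] 274.11878664680216
[[ 0.0002 -0.3154  0.949  -0.143 ]
 [ 1.      0.0002 -0.0001 -0.0005]
 [-0.0002  0.949   0.3154 -0.0812]
 [ 0.      0.      0.      1.    ]]
```

View pics/scene0.png

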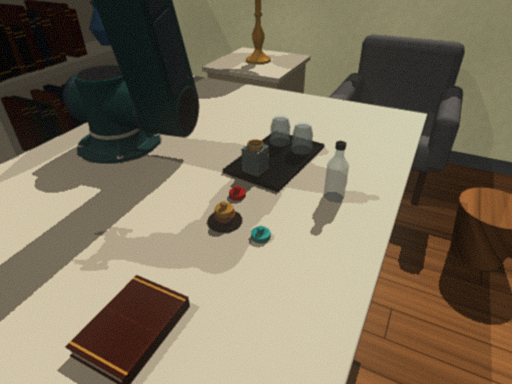

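View pics/side0.png

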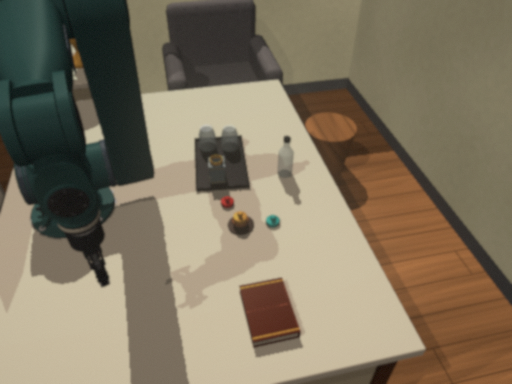

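Scene view: the robot is at the upper left. The caddy stands on the tray at (256,155), with tumblers at (280,130) and (302,138), the bottle at (337,175) and the book at (130,328). There are three candidates for the outer lid: the brass one on the coaster at (225,212), a red one at (237,193) and a teal one at (261,235). The brass one fits, both by colour and because it sits nested on the coaster. The side view agrees: brass (240,220), red (227,202), teal (273,220).

```bash
python3 - <<'E'
from h import *
np.set_printoptions(precision=4,suppress=True)
a,b=[cv2.imread(f"pics/{n}0.png") for n in("scene","side")]
A,B=cam("scene"),cam("side")
for n,p,q in [("knob",(224,204),(240,214)),("caddy mouth",(257,142),(216,157)),("red",(237,190),(228,199)),("teal",(261,230),(273,217)),("botcap",(341,144),(287,138))]:
    print(n,two(A,p,B,q))
print("tray corners side",[onz(B,*p,.014)for p in((194,137),(242,137),(249,186),(197,190))])
print("tray corners scene",[onz(A,*p,.014)for p in((224,169),(278,188),(325,146))])
print("book",[onz(B,*p,.03)for p in((240,285),(282,278),(299,331),(254,343))])
c1=cv2.resize(a[100:260,190:360],None,fx=3.5,fy=3.5,interpolation=cv2.INTER_CUBIC)
cv2.imwrite("pics/crop1.png",c1)
E
```

```text
knob (array([ 0.5583, -0.2075,  0.0558]), np.float64(0.0021727502599984154))
caddy mouth (array([0.5216, 0.051 , 0.1004]), np.float64(0.0009409334388804094))
red (array([ 0.536 , -0.102 ,  0.0273]), np.float64(0.001945525953931471))
teal (array([ 0.6689, -0.2211,  0.0266]), np.float64(0.0029105441246700487))
botcap (array([0.7782, 0.0187, 0.1685]), np.float64(0.0016203659233785274))
tray corners side [array([0.4653, 0.3145, 0.014 ]), array([0.6629, 0.2714, 0.014 ]), array([ 0.6262, -0.0356,  0.014 ]), array([ 0.4361, -0.016 ,  0.014 ])]
tray corners scene [array([ 0.4352, -0.0063,  0.014 ]), array([ 0.6269, -0.0273,  0.014 ]), array([0.6686, 0.2721, 0.014 ])]
book [array([ 0.5058, -0.4653,  0.03  ]), array([ 0.6316, -0.4683,  0.03  ]), array([ 0.6301, -0.642 ,  0.03  ]), array([ 0.5059, -0.6488,  0.03  ])]
```

View pics/crop1.png

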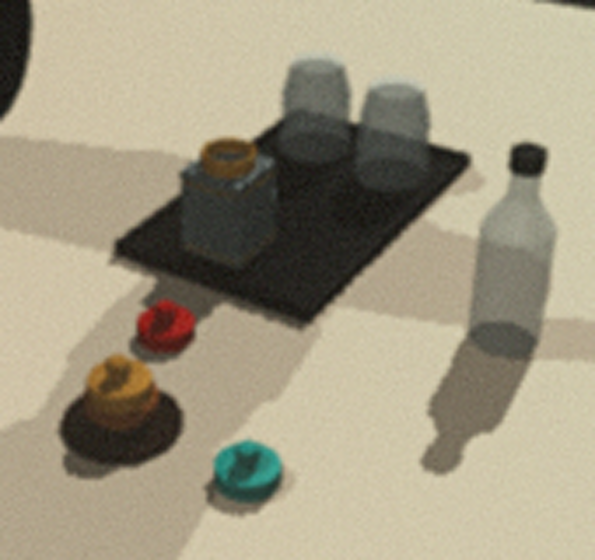

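```bash
cat >> h.py <<'E'
def to(p,zdir=None):
    "cm along tool axes to reach TCP p; deg about tool x to bring tool z to world heading zdir (deg)"
    s=readout.state(); R=cv2.Rodrigues(np.array(s["ee_rot"],float))[0]
    h=np.degrees(np.arctan2(R[1,2],R[0,2])); d=R.T@(np.array(p)-s["ee_pos"])*100
    print("t",round(s["time"],2),"pos",np.round(s["ee_pos"],4),"down",np.round(R[:,0],3),"head",round(h,2),"shift cm",np.round(d,2),
      "turn", None if zdir is None else round(-((zdir-h+180)%360-180),2),"F",np.round(s["force"],1),"w",round(s["width"],4))
E
python3 -c "
from h import *
to([.525,.02,.30],83)"
```

```text
t 0.15 pos [ 0.1605 -0.4996  0.2309] down [-0.     0.001 -1.   ] head -162.19 shift cm [ -6.87 -38.33 -50.59] turn 114.81 F [-0.4 -0.2  0.2] w 0.0853
```

Call:
jog_arm --targets '[[[-0.57,-2.9,-3.83,0],[-0.57,-2.9,-3.83,0],[-0.57,-2.9,-3.83,0],[-0.57,-2.9,-3.83,0],[-0.57,-2.9,-3.83,0],[-0.57,-2.9,-3.83,0],[-0.57,-2.9,-3.83,0],[-0.57,-2.9,-3.83,0],[-0.57,-2.9,-3.83,0],[-0.57,-2.9,-3.83,0],[-0.57,-2.9,-3.83,0],[-0.57,-2.9,-3.83,0]]]'

```text
time: 1.35
ee_pos: [0.4924, -0.0259, 0.2999]
ee_rot: [2.054, 0.322, -2.054]
force: [1.1, -1.7, 0.5]
width: 0.0852
```

Call:
jog_arm --targets '[[[0,0,0,8.5],[0,0,0,8.5],[0,0,0,8.5],[0,0,0,8.5],[0,0,0,8.5],[0,0,0,8.5],[0,0,0,8.5],[0,0,0,8.5],[0,0,0,8.5],[0,0,0,8.5],[0,0,0,8.5],[0,0,0,8.5]]]'

```text
time: 2.55
ee_pos: [0.2981, -0.2632, 0.3001]
ee_rot: [-1.482, 0.695, 1.492]
force: [1.5, -0.7, 0.6]
width: 0.0851
```

```bash
python3 -c "
from h import *
print(readout.state()['q'].round(2))
to([.525,.02,.30],83)"
```

```text
[-1.08  0.09 -0.11  1.5   0.2   3.14]
t 2.55 pos [ 0.2981 -0.2632  0.3001] down [ 0.117  0.203 -0.972] head 118.32 shift cm [  8.39 -32.39  14.05] turn 35.32 F [ 1.5 -0.7  0.6] w 0.0851
```

The wrist joint ran into its range limit and the tool tipped. I'll turn back and see how the tilt reacts.

Call:
jog_arm --targets '[[[0,0,0,-8],[0,0,0,-8],[0,0,0,-8],[0,0,0,-8],[0,0,0,-8],[0,0,0,-8]]]'

```text
time: 3.15
ee_pos: [0.2992, -0.2623, 0.3001]
ee_rot: [-2.082, 0.023, 1.899]
force: [0.6, -0.3, -0.4]
width: 0.0854
```

```bash
python3 -c "
from h import *
print(readout.state()['q'].round(3))
to([.525,.02,.30],-97)"
```

```text
[-1.073  0.092 -0.106  1.499  0.199  2.297]
t 3.15 pos [ 0.2992 -0.2623  0.3001] down [ 0.115  0.202 -0.972] head 165.76 shift cm [  8.33 -31.86 -14.91] turn -97.24 F [ 0.6 -0.3 -0.4] w 0.0854
```

Call:
jog_arm --targets '[[[0,0,0,-8.5],[0,0,0,-8.5],[0,0,0,-8.5],[0,0,0,-8.5],[0,0,0,-8.5],[0,0,0,-8.5],[0,0,0,-8.5],[0,0,0,-8.5],[0,0,0,-8.5],[0,0,0,-8.5],[0,0,0,-8.5],[0,0,0,-8.5]]]'

```text
time: 4.35
ee_pos: [0.2992, -0.2623, 0.3001]
ee_rot: [1.434, 1.257, -1.043]
force: [-0.4, 0.3, 0.8]
width: 0.0848
```

Call:
jog_arm --targets '[[[0,0,0,-8.5],[0,0,0,-8.5],[0,0,0,-8.5],[0,0,0,-8.5],[0,0,0,-8.5],[0,0,0,-8.5],[0,0,0,-8.5],[0,0,0,-8.5],[0,0,0,-8.5],[0,0,0,-8.5],[0,0,0,-8.5],[0,0,0,-8.5]]]'

```text
time: 5.55
ee_pos: [0.2992, -0.2623, 0.3001]
ee_rot: [0.012, 1.427, 0.286]
force: [-0.3, 0.5, -0.3]
width: 0.0856
```

Call:
jog_arm --targets '[[[0,0,0,-8.5],[0,0,0,-8.5],[0,0,0,-8.5],[0,0,0,-8.5],[0,0,0,-8.5],[0,0,0,-8.5],[0,0,0,-8.5],[0,0,0,-8.5],[0,0,0,-8.5],[0,0,0,-8.5],[0,0,0,-8.5],[0,0,0,-8.5]]]'

```text
time: 6.75
ee_pos: [0.2992, -0.2623, 0.3001]
ee_rot: [-1.411, 0.756, 1.44]
force: [-0.3, 0.1, -0.4]
width: 0.0857
```

Call:
jog_arm --targets '[[[0,0,0,-8.5],[0,0,0,-8.5]]]'

```text
time: 6.95
ee_pos: [0.3371, -0.237, 0.2996]
ee_rot: [-1.592, 0.639, 1.586]
force: [1.3, -1.2, 0.1]
width: 0.0851
```

```bash
python3 -c "
from h import *
q=readout.state()['q'];print(q.round(4),'pitch',q[1]-q[2]+q[3]-np.pi/2)
to([.525,.02,.30],-97)"
```

```text
[-0.9392  0.0934 -0.0973  1.4672  0.1792 -3.1384] pitch 0.0870982928245434
t 6.95 pos [ 0.3371 -0.237   0.2996] down [ 0.093  0.174 -0.98 ] head 126.01 shift cm [  6.2  -29.68   9.71] turn -136.99 F [ 1.3 -1.2  0.1] w 0.0851
```

Turning at the opposite limit undoes both tilt components, so I'll continue in steps.

Call:
jog_arm --targets '[[[0,0,0,-8.5],[0,0,0,-8.5],[0,0,0,-8.5],[0,0,0,-8.5]]]'

```text
time: 7.35
ee_pos: [0.429, -0.1227, 0.2996]
ee_rot: [-1.92, 0.421, 1.872]
force: [1.2, 0.2, -0.5]
width: 0.0851
```

```bash
python3 -c "
from h import *
q=readout.state()['q'];print(q.round(4),'pitch',q[1]-q[2]+q[3]-np.pi/2)
to([.525,.02,.30],-97)"
```

```text
[-0.5197  0.103  -0.0728  1.3934  0.0888 -3.1406] pitch -0.0016069532124083352
t 7.35 pos [ 0.429  -0.1227  0.2996] down [ 0.045  0.076 -0.996] head 150.17 shift cm [  1.48 -17.09  -1.22] turn -112.83 F [ 1.2  0.2 -0.5] w 0.0851
```

Call:
jog_arm --targets '[[[0,0,0,-8.5],[0,0,0,-8.5],[0,0,0,-8.5]]]'

```text
time: 7.65
ee_pos: [0.4634, -0.0175, 0.2995]
ee_rot: [-2.136, 0.23, 2.081]
force: [0.5, -0.9, 0.9]
width: 0.0852
```

```bash
python3 -c "
from h import *
q=readout.state()['q'];print(q.round(4),'pitch',q[1]-q[2]+q[3]-np.pi/2)
to([.525,.02,.30],-97)"
```

```text
[-2.1410e-01  1.2510e-01 -4.4300e-02  1.3754e+00  8.0000e-04 -3.1406e+00] pitch -0.025989033780912107
t 7.65 pos [ 0.4634 -0.0175  0.2995] down [ 0.026 -0.005 -1.   ] head 167.67 shift cm [ 0.09 -4.97 -5.21] turn -95.33 F [ 0.5 -0.9  0.9] w 0.0852
```

```bash
python3 -c "
from h import *
to([.55,.05,.30],173)
A=cam('scene');B=cam('side')
print([onz(A,*p,.006) for p in((281,143),(303,151))],[onz(B,*p,.1) for p in((207,131),(230,131))])"
```

```text
t 7.65 pos [ 0.4634 -0.0175  0.2995] down [ 0.026 -0.005 -1.   ] head 167.67 shift cm [ 0.14 -8.44 -7.02] turn -5.33 F [ 0.5 -0.9  0.9] w 0.0852
[array([0.51903843, 0.24102551, 0.006     ]), array([0.60898914, 0.22051122, 0.006     ])] [array([0.51314263, 0.22292362, 0.1       ]), array([0.60175393, 0.20362169, 0.1       ])]
```

Call:
jog_arm --targets '[[[0,-2.8,-2.35,0],[0,-2.8,-2.35,0],[0,-2.8,-2.35,0],[0,0,0,-5.3],[0,0,0,0]]]'

```text
time: 8.15
ee_pos: [0.5504, 0.0483, 0.301]
ee_rot: [-2.185, 0.136, 2.132]
force: [-1.6, 0.2, -1.4]
width: 0.085
```

```bash
python3 -c "
from h import *
q=readout.state()['q'];print(q.round(4),'pitch',q[1]-q[2]+q[3]-np.pi/2)
to([.55,.05,.30],173)
im=imaging.grab_frame('wrist'); cv2.imwrite('pics/w1.png',im)"
```

```text
[-5.8800e-02  2.8430e-01  1.6910e-01  1.4311e+00 -2.2000e-03 -3.0766e+00] pitch -0.024537950570604705
t 8.15 pos [0.5504 0.0483 0.301 ] down [ 0.024 -0.004 -1.   ] head 172.9 shift cm [ 0.1  -0.16  0.06] turn -0.1 F [-1.6  0.2 -1.4] w 0.085
```

View pics/w1.png

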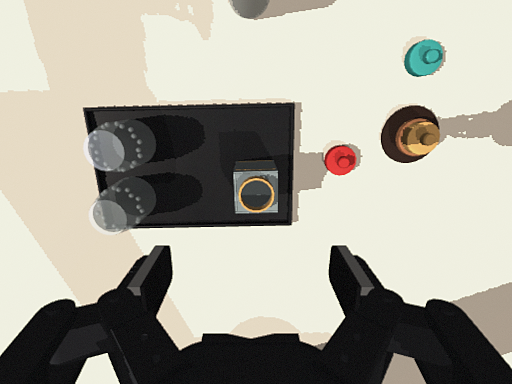

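The wrist view shows the caddy's neck ring centred at about (256,194), with its flat top from about (235,171) to (278,213). It stands square in the tray (84..293 by 103..226). The lids are on the coaster with the knob near (428,138), the red lid is at (341,160) and the teal one at (426,57).

```bash
python3 -c "
from h import *
np.set_printoptions(precision=4,suppress=True)
im=cv2.imread('pics/w1.png'); W=cam('wrist'); hsv=cv2.cvtColor(im,cv2.COLOR_BGR2HSV)
r=im[160:225,220:295]; h=hsv[160:225,220:295]
m=((h[...,0]>8)&(h[...,0]<30)&(h[...,1]>90)&(h[...,2]>90)).astype(np.uint8)
pts=np.argwhere(m)[:,::-1].astype(np.float32)
e=cv2.minEnclosingCircle(pts); c=np.array(e[0])+[220,160]; print('ring',c,e[1],onz(W,*c,.1))
print('ring diam', np.linalg.norm(onz(W,c[0]-e[1],c[1],.1)-onz(W,c[0]+e[1],c[1],.1)))
g=((h[...,2]>70)&(h[...,2]<190)&(h[...,1]<90)).astype(np.uint8)|m
g=cv2.morphologyEx(g,cv2.MORPH_OPEN,np.ones((3,3),np.uint8))
k,_=cv2.findContours(g,0,2); k=max(k,key=cv2.contourArea); b=cv2.minAreaRect(k); bp=cv2.boxPoints(b)+[220,160]; print(b); 
w=np.array([onz(W,*p,.086) for p in bp]); print(w, np.linalg.norm(np.diff(w,axis=0),axis=1), [np.degrees(np.arctan2(*(w[i+1]-w[i])[1::-1])) for i in range(3)])
# tray corners at rim
t=[onz(W,*p,.014) for p in((84,108),(294,103),(292,223),(98,226))]; print(np.array(t))
print('red',onz(W,341,160,.025),'knob',onz(W,428,138,.055))
"
```

```text
ring [255.4546 185.7749] 25.688209533691406 [0.5307 0.0438 0.1   ]
ring diam 0.06732335521146841
((35.0, 32.0), (42.0, 44.0), 90.0)
[[0.551  0.0713 0.086 ]
 [0.5435 0.0128 0.086 ]
 [0.4835 0.0188 0.086 ]
 [0.4914 0.0801 0.086 ]] [0.059  0.0603 0.0618] [np.float64(-97.31481366749097), np.float64(174.3253092267953), np.float64(82.68182816127462)]
[[ 0.6603  0.2864  0.014 ]
 [ 0.6272 -0.0279  0.014 ]
 [ 0.4335 -0.0088  0.014 ]
 [ 0.4702  0.321   0.014 ]]
red [ 0.5341 -0.0917  0.025 ] knob [ 0.5565 -0.2048  0.055 ]
```

```bash
python3 -c "
from h import *
to([.518,.046,.038],173.2)
print(onz(cam('wrist'),256,194,.1))"
```

```text
t 8.2 pos [0.5499 0.0478 0.3013] down [ 0.025 -0.004 -1.   ] head 172.68 shift cm [26.24  0.58  3.8 ] turn -0.52 F [-0.2  0.8 -0.9] w 0.086
[0.51938833 0.04440914 0.1       ]
```

Call:
jog_arm --targets '[[[0,0.6,3.8,-0.5],[4,0,0,0],[4.2,0,0,0],[4.2,0,0,0],[4.2,0,0,0],[4.2,0,0,0],[3.4,0,0,0],[2,0,0,0],[0,0,0,0]]]'

```text
time: 9.1
ee_pos: [0.5163, 0.0452, 0.0369]
ee_rot: [-2.183, 0.133, 2.136]
force: [-0.6, -0.1, 1.4]
width: 0.0851
```

Call:
jog_arm --targets '[[[0,0,0,0],[0,0,0,0],[0,0,0,0],[0,0,0,0],[0,0,0,0],[0,0,0,0]]]' --fingers 0 --squeeze 40

```text
time: 9.7
ee_pos: [0.519, 0.0453, 0.0405]
ee_rot: [-2.192, 0.131, 2.131]
force: [-2.5, -2.4, 5.1]
width: 0.0593
```

```bash
python3 -c "
from h import *
to([.518,.046,.30],173.2)
q=readout.state()['q'];print(q.round(4),'pitch',q[1]-q[2]+q[3]-np.pi/2)"
```

```text
t 9.7 pos [0.519  0.0453 0.0405] down [ 0.028 -0.004 -1.   ] head 173.2 shift cm [-25.95  -0.03  -0.62] turn 0.0 F [-2.5 -2.4  5.1] w 0.0593
[-6.810e-02  3.756e-01 -4.436e-01  7.234e-01 -2.300e-03 -3.091e+00] pitch -0.02819348022217527
```

Call:
jog_arm --targets '[[[-1.5,0,0,0],[-4,0,0,0],[-4.5,0,0,0],[-4.5,0,0,0],[-4.5,0,0,0],[-4.5,0,0,8.5],[0,-1,-4.9,0],[0,-1,-4.9,0],[0,-1,-4.9,0],[0,-1,-4.9,0]]]'

```text
time: 10.7
ee_pos: [0.708, 0.0336, 0.2804]
ee_rot: [-2.108, 0.279, 2.049]
force: [1.1, -0.3, -1.8]
width: 0.0599
```

```bash
python3 -c "
from h import *
to([.9,.02,.27],173.2)
q=readout.state()['q'];print(q.round(4),'pitch',q[1]-q[2]+q[3]-np.pi/2)"
```

```text
t 10.7 pos [0.708  0.0336 0.2804] down [ 0.028 -0.004 -1.   ] head 164.7 shift cm [  1.57  -3.75 -18.84] turn -8.5 F [ 1.1 -0.3 -1.8] w 0.0599
[-6.6600e-02  5.9230e-01  6.2560e-01  1.5763e+00 -2.0000e-03 -2.9412e+00] pitch -0.027745414097897436
```

Call:
jog_arm --targets '[[[0,-1,-4.9,0],[0,-1,-4.9,0],[0,-1,-4.9,0],[0,-1,-4.9,0],[0,-1,-4.9,0],[0,-1,-4.9,0]]]'

```text
time: 11.3
ee_pos: [0.7404, 0.014, 0.2931]
ee_rot: [-1.975, 0.268, 2.17]
force: [0.8, 0.2, -2.4]
width: 0.0596
```

```bash
python3 -c "
from h import *
to([1.1,.00,.28],173.2)
q=readout.state()['q'];print(q.round(4),'pitch',q[1]-q[2]+q[3]-np.pi/2)"
```

```text
t 11.3 pos [0.7404 0.014  0.2931] down [-0.091  0.022 -0.996] head 164.7 shift cm [ -2.    -8.13 -35.03] turn -8.5 F [ 0.8  0.2 -2.4] w 0.0596
[-0.0962  0.9209  1.365   2.1079  0.0134 -2.9715] pitch 0.09301788666526978
```

```bash
cat > sim.py <<'E'
import numpy as np
from scipy.optimize import least_squares
# q2,q3,q4,x,y,z samples with q5~0
S=np.array([[.2635,-.0489,1.2594,.1605,-.4996,.2308],[.1251,-.0443,1.3754,.4634,-.0175,.2995],[.2843,.1691,1.4311,.5504,.0483,.301],
[.3756,-.4436,.7234,.519,.0453,.0405],[.5923,.6256,1.5763,.708,.0336,.2804],[.9209,1.365,2.1079,.7404,.014,.2931]])
d=.081
def rows(q):
    q2,q3,q4=q; f=q2-q3; p=f+q4
    return np.array([[1,np.sin(q2),np.cos(f),np.sin(f),np.cos(p),0],[0,np.cos(q2),-np.sin(f),np.cos(f),-np.sin(p),1]])
A=np.vstack([rows(s[:3]) for s in S]); b=np.hstack([[np.sqrt(s[3]**2+s[4]**2-d*d),s[5]] for s in S])
P,res,rk,sv=np.linalg.lstsq(A,b,rcond=None)
lo=np.array([-.89,-1.18,-2.13]);hi=np.array([1.7,1.37,2.11])
fk=lambda q:np.r_[rows(q)@P,q[0]-q[1]+q[2]-np.pi/2]
def step(q,dp,w=1.4):
    t=fk(q)+np.r_[dp,0]
    return least_squares(lambda x:(fk(x)-t)*[w,w,1],np.clip(q,lo+1e-4,hi-1e-4),bounds=(lo,hi)).x
E
python3 -c "
from sim import *
np.set_printoptions(precision=4,suppress=True)
print('a L1 L2 e L3 h',P,'res',(A@P-b),sv)
q=S[4,:3].copy()
for i in range(6): q=step(q,[.05,0]); 
print('sim after 6',q,fk(q))
def run(q,dp,n,lab):
    print(lab)
    for i in range(n):
        q=step(q,dp)
        if i%4==3: print(i+1,q,fk(q))
    return q
q0=np.array([.9209,1.365,2.1079])
q=run(q0,[.05,0],16,'out')
run(q,[-.05,0],24,'back in')
run(q,[0,.05],8,'up'); run(q,[0,-.05],8,'down')
run(q0,[0,-.05],12,'q0 down')
run(S[3,:3],[-.05,0],12,'low in')
run(S[3,:3],[.05,0],12,'low out')
run(S[4,:3],[0,.05],16,'up')
"
```

```text
a L1 L2 e L3 h [0.0002 0.5813 0.3696 0.0506 0.4199 0.155 ] res [ 0.      0.     -0.0001  0.      0.     -0.0001 -0.      0.      0.
 -0.     -0.      0.    ] [4.7327 3.4709 0.9954 0.6929 0.2847 0.048 ]
sim after 6 [1.0314 1.37   1.779 ] [ 0.8854  0.2077 -0.1304]
out
4 [1.012  1.37   1.9296] [0.8212 0.2202 0.0008]
8 [1.0905 1.37   1.7482] [ 0.8999  0.1564 -0.1021]
12 [1.1619 1.37   1.5666] [ 0.9733  0.1015 -0.2123]
16 [1.2285 1.37   1.3852] [ 1.0415  0.0546 -0.3271]
back in
4 [0.6823 0.1211 0.6826] [ 0.8415  0.0546 -0.3271]
8 [ 0.3901 -0.4459  0.4077] [ 0.6415  0.0546 -0.3271]
12 [ 0.1048 -0.8834  0.2555] [ 0.4415  0.0546 -0.3271]
16 [-0.2816 -1.18    0.3471] [ 0.2427  0.0578 -0.3253]
20 [-0.89   -1.1513  0.9936] [ 0.0491  0.0751 -0.3158]
24 [-0.89   -1.1745  1.0873] [ 0.0005  0.0541 -0.1991]
up
4 [1.0368 1.37   1.5279] [ 0.9876  0.229  -0.3761]
8 [0.86   1.37   1.6366] [ 0.9191  0.3796 -0.4441]
down
4 [1.225  0.8185 0.8371] [ 1.0415 -0.1454 -0.3271]
8 [1.4465 0.8228 0.6201] [ 1.0415 -0.3454 -0.3271]
q0 down
4 [0.7745 0.4789 1.3682] [0.7361 0.0931 0.093 ]
8 [0.912  0.2115 0.9633] [ 0.7361 -0.1069  0.093 ]
12 [1.149  0.1569 0.6717] [ 0.7361 -0.3069  0.093 ]
low in
4 [ 0.0849 -0.8757  0.582 ] [ 0.3146  0.0405 -0.0282]
8 [-0.3063 -1.173   0.6759] [ 0.1146  0.0405 -0.0282]
12 [-0.89   -1.1536  1.2888] [-0.0737  0.0535 -0.0183]
low out
4 [0.6703 0.1197 0.992 ] [ 0.7146  0.0405 -0.0282]
8 [1.1985 1.3167 1.6608] [ 0.9146  0.0405 -0.0282]
12 [1.2697 1.37   1.5278] [ 0.9781 -0.0009 -0.1433]
up
4 [0.6813 1.2846 2.11  ] [ 0.6689  0.4388 -0.0641]
8 [0.5025 1.1968 2.11  ] [ 0.5968  0.5249 -0.155 ]
12 [0.3669 1.1607 2.11  ] [ 0.5376  0.5903 -0.2546]
16 [0.267  1.1651 2.11  ] [ 0.4918  0.6432 -0.359 ]
```

```bash
cat >> sim.py <<'E'
def jac(q):
    return np.array([(fk(q+e)-fk(q-e))/2e-5 for e in np.eye(3)*1e-5]).T
def dls(q,dp,lam=.05,N=50,w=1.,vmax=np.array([.132,.18,.195]),g=1.):
    t=fk(q)+np.r_[dp,0]; x=q.copy()
    for _ in range(N):
        J=jac(x)*np.array([[w],[w],[1]]); e=(t-fk(x))*[w,w,1]
        x=np.clip(x+g*J.T@np.linalg.solve(J@J.T+lam**2*np.eye(3),e),lo,hi)
    s=max(1,np.max(np.abs(x-q)/vmax)); return q+(x-q)/s
E
python3 -c "
from sim import *
np.set_printoptions(precision=4,suppress=True)
print('target [.9209 1.365 2.1079] .735 .293 .093')
for lam in(1e-3,.03,.1,.3):
  for N in(1,5,30,200):
    q=S[4,:3].copy()
    for i in range(6): q=dls(q,[.05,0],lam,N)
    print(lam,N,q,fk(q))
"
```

```text
target [.9209 1.365 2.1079] .735 .293 .093
0.001 1 [1.2602 1.309  2.0333] [0.7516 0.0167 0.4137]
0.001 5 [0.8976 1.0361 1.8641] [0.7491 0.2037 0.1547]
0.001 30 [0.955  1.2115 1.9318] [0.7757 0.2159 0.1045]
0.001 200 [0.7402 0.9702 1.6334] [ 0.8106  0.3036 -0.1673]
0.03 1 [1.2606 1.3558 2.0905] [0.744  0.0353 0.4244]
0.03 5 [1.2863 1.3648 2.1053] [0.7378 0.0205 0.456 ]
0.03 30 [1.2861 1.3649 2.1054] [0.7378 0.0207 0.4558]
0.03 200 [1.2861 1.3649 2.1054] [0.7378 0.0207 0.4558]
0.1 1 [1.0553 1.37   1.833 ] [ 0.8638  0.1847 -0.0525]
0.1 5 [1.0576 1.37   1.9601] [0.8106 0.1834 0.0769]
0.1 30 [1.0581 1.37   1.9762] [0.8039 0.1837 0.0935]
0.1 200 [1.058  1.37   1.9763] [0.8038 0.1837 0.0935]
0.3 1 [0.8299 0.8806 1.5265] [ 0.8356  0.1986 -0.0951]
0.3 5 [1.0042 1.2729 1.7487] [ 0.8717  0.1957 -0.0908]
0.3 30 [1.0158 1.37   1.871 ] [ 0.8461  0.2177 -0.054 ]
0.3 200 [1.0086 1.37   1.8827] [ 0.8407  0.2234 -0.0495]
```

Call:
jog_arm --targets '[[[-5,0,0,0],[-5,0,0,0],[-5,0,0,0],[-5,0,0,0]]]'

```text
time: 11.7
ee_pos: [0.7105, 0.011, 0.4071]
ee_rot: [-2.136, 0.26, 2.002]
force: [0.5, -0.5, -2.6]
width: 0.0597
```

```bash
python3 -c "
from h import *
to([.7,.00,.5],173.2)
q=readout.state()['q'];print(q.round(4),'pitch',q[1]-q[2]+q[3]-np.pi/2)"
```

```text
t 11.7 pos [0.7105 0.011  0.4071] down [ 0.066  0.01  -0.998] head 164.6 shift cm [-9.35  1.09  0.15] turn -8.6 F [ 0.5 -0.5 -2.6] w 0.0597
[-0.1057  0.7633  1.3654  2.1082  0.0165 -2.9788] pitch -0.06467268633866041
```

Call:
jog_arm --targets '[[[-5,0,0,0],[-5,0,0,0],[-5,0,0,0],[-5,0,0,0],[-5,0,0,0],[-5,0,0,0],[-5,0,0,0]]]'

```text
time: 12.4
ee_pos: [0.6201, 0.013, 0.5858]
ee_rot: [-2.384, 0.248, 1.692]
force: [1.3, -0.2, -2.8]
width: 0.0595
```

```bash
python3 -c "
from h import *
to([.7,.00,.5],173.2)
q=readout.state()['q'];print(q.round(4),'pitch',q[1]-q[2]+q[3]-np.pi/2)"
```

```text
t 12.4 pos [0.6201 0.013  0.5858] down [ 0.328 -0.017 -0.945] head 163.81 shift cm [10.74 -0.17 -4.87] turn -9.39 F [ 1.3 -0.2 -2.8] w 0.0595
[-0.1209  0.494   1.3653  2.1084  0.0228 -2.9884] pitch -0.3336885851183964
```

Call:
jog_arm --targets '[[[-5,0,0,0],[-5,0,0,0],[-5,0,0,0],[-5,0,0,0],[-5,0,0,0],[-5,0,0,0]]]'

```text
time: 13.0
ee_pos: [0.5073, 0.0249, 0.7147]
ee_rot: [-2.565, 0.241, 1.405]
force: [0.3, 0.1, -2.4]
width: 0.0593
```

```bash
python3 -c "
from h import *
to([.7,.00,.5],173.2)
q=readout.state()['q'];print(q.round(4),'pitch',q[1]-q[2]+q[3]-np.pi/2)"
```

```text
t 13.0 pos [0.5073 0.0249 0.7147] down [ 0.533 -0.044 -0.845] head 162.4 shift cm [28.53 -0.05 -4.99] turn -10.8 F [ 0.3  0.1 -2.4] w 0.0593
[-0.1244  0.2636  1.3654  2.1086  0.0226 -2.9863] pitch -0.5640974739475828
```

Call:
jog_arm --targets '[[[0,0,0,0],[0,0,0,0],[0,0,0,0],[0,0,0,0],[0,0,0,0],[0,0,0,0],[0,0,0,0],[0,0,0,0],[0,0,0,0],[0,0,0,0],[0,0,0,0],[0,0,0,0]]]'

```text
time: 14.2
ee_pos: [0.5093, 0.0247, 0.713]
ee_rot: [-2.563, 0.241, 1.409]
force: [-0.4, 0.0, -2.3]
width: 0.0597
```

Call:
jog_arm --targets '[[[0,-1,-4.9,0],[0,-1,-4.9,0],[0,-1,-4.9,0]]]'

```text
time: 14.5
ee_pos: [0.5305, 0.0037, 0.6965]
ee_rot: [-2.532, 0.21, 1.444]
force: [0.5, 0.2, -2.7]
width: 0.0593
```

```bash
python3 -c "
from h import *
to([.7,.00,.5],173.2)
q=readout.state()['q'];print(q.round(4),'pitch',q[1]-q[2]+q[3]-np.pi/2)"
```

```text
t 14.5 pos [0.5305 0.0037 0.6965] down [ 0.507 -0.016 -0.862] head 162.71 shift cm [25.54 -1.23 -4.47] turn -10.49 F [ 0.5  0.2 -2.7] w 0.0593
[-0.191   0.3009  1.3659  2.1088  0.0811 -3.0449] pitch -0.5269421897140161
```

Call:
jog_arm --targets '[[[2.2,-1.7,-4.1,0],[2.2,-1.7,-4.1,0],[2.2,-1.7,-4.1,0],[2.2,-1.7,-4.1,0]]]'

```text
time: 14.9
ee_pos: [0.5838, 0.0126, 0.6393]
ee_rot: [-2.44, 0.167, 1.57]
force: [0.2, 0.7, -2.6]
width: 0.0592
```

```bash
python3 -c "
from h import *
to([.7,.00,.5],173.2)
q=readout.state()['q'];print(q.round(4),'pitch',q[1]-q[2]+q[3]-np.pi/2)"
```

```text
t 14.9 pos [0.5838 0.0126 0.6393] down [ 0.418  0.031 -0.908] head 163.73 shift cm [17.46  0.52 -5.03] turn -9.47 F [ 0.2  0.7 -2.6] w 0.0592
[-0.1677  0.4063  1.3659  2.1089  0.1005 -3.0343] pitch -0.4214609483124514
```

Call:
jog_arm --targets '[[[0,-4.8,1.4,0],[0,-4.8,1.4,0],[0,-4.8,1.4,0]]]'

```text
time: 15.2
ee_pos: [0.5749, 0.1633, 0.6354]
ee_rot: [-2.446, 0.166, 1.559]
force: [1.2, 0.5, -2.7]
width: 0.0594
```

```bash
python3 -c "
from h import *
to([.7,.00,.5],173.2)
q=readout.state()['q'];print(q.round(4),'pitch',q[1]-q[2]+q[3]-np.pi/2)
s=readout.state();R=cv2.Rodrigues(s['ee_rot'])[0];print(R)"
```

```text
t 15.2 pos [0.5749 0.1633 0.6354] down [ 0.426  0.031 -0.904] head 163.62 shift cm [17.07 14.86 -9.72] turn -9.58 F [ 1.2  0.5 -2.7] w 0.0594
[ 0.1582  0.4209  1.3661  2.0767 -0.0368 -2.7374] pitch -0.43938989600179346
[[ 0.42558238 -0.22095464 -0.87752988]
 [ 0.03067262 -0.96565288  0.2580188 ]
 [-0.90439971 -0.13672439 -0.40418759]]
```

Call:
jog_arm --targets '[[[2.1,-1.6,-4.1,0],[2.1,-1.6,-4.1,0],[2,-1.6,-4.2,0],[2,-1.6,-4.2,0],[1.8,-1.6,-4.3,0],[1.8,-1.6,-4.3,0],[1.6,-1.6,-4.4,0],[1.6,-1.6,-4.4,0]]]'

```text
time: 16.0
ee_pos: [0.8624, 0.1766, 0.5346]
ee_rot: [-2.553, 0.099, 1.319]
force: [1.0, -0.1, -2.0]
width: 0.0597
```

```bash
python3 -c "
from h import *
to([.7,.00,.5],173.2)
q=readout.state()['q'];print(q.round(4),'pitch',q[1]-q[2]+q[3]-np.pi/2)
s=readout.state();R=cv2.Rodrigues(s['ee_rot'])[0];print(R)"
```

```text
t 16.0 pos [0.8624 0.1766 0.5346] down [ 0.584  0.061 -0.809] head 161.49 shift cm [-7.76 20.63 10.08] turn -11.71 F [ 1.  -0.1 -2. ] w 0.0597
[ 0.1109  0.6905  1.3655  1.6182 -0.004  -2.7831] pitch -0.6276248534552277
[[ 0.58405833 -0.18082021 -0.79131531]
 [ 0.06097865 -0.96234351  0.26490862]
 [-0.80941798 -0.20297543 -0.55103857]]
```

```bash
cat > fit.py <<'E'
from sim import *
import itertools
np.set_printoptions(precision=3,suppress=True)
def roll(q,dp,n,**k):
    q=np.array(q,float)
    for i in range(n):
        v=np.array(dp)
        q=dls(q,v,**k)
    return q
T=[(S[4,:3],[.05,0],6,[.9209,1.365,2.1079]),([.9209,1.365,2.1079],[.0046,.05],4,[.7633,1.3654,2.1082]),
([.4940,1.3653,2.1084],[-.022,.045],6,[.2636,1.3654,2.1086]),([.3009,1.3659,2.1089],[.049,0],4,[.4063,1.3659,2.1089]),([.4209,1.3661,2.0767],[.05,0],8,[.6905,1.3655,1.6182])]
if __name__=="__main__":
    R=[]
    for lam,N,g,w in itertools.product((.01,.03,.05,.1,.2,.3),(1,2,3,5,8,15,40),(1.,.5,.2),(1.,2.,5.)):
        o=[roll(q,dp,n,lam=lam,N=N,g=g,w=w) for q,dp,n,_ in T]
        R.append((sum(np.abs(a-t[3]).sum() for a,t in zip(o,T)),lam,N,g,w,o))
    R.sort(key=lambda r:r[0])
    for r in R[:4]: print(*r[:5],*r[5])
    # single-row bounded LSQ variants
    for w in(.3,1,3,10):
        o=[]
        for q,dp,n,_ in T:
            q=np.array(q,float)
            for i in range(n): q=step(q,dp,w)
            o.append(q)
        print('lsq',w,*o)
E
timeout 400 python3 fit.py
```

```text
0.791738974122174 0.3 40 1.0 2.0 [1.007 1.37  1.841] [0.752 1.37  2.11 ] [0.224 1.37  2.11 ] [0.484 1.37  1.89 ] [0.756 1.37  1.619]
0.7974719614148954 0.3 40 0.5 2.0 [1.007 1.37  1.836] [0.752 1.37  2.11 ] [0.224 1.37  2.11 ] [0.484 1.37  1.89 ] [0.756 1.37  1.619]
0.8030705412115017 0.3 15 1.0 2.0 [1.008 1.37  1.832] [0.752 1.37  2.11 ] [0.224 1.37  2.11 ] [0.484 1.37  1.89 ] [0.756 1.37  1.619]
0.833882008170268 0.3 8 1.0 2.0 [1.012 1.37  1.804] [0.752 1.37  2.11 ] [0.224 1.37  2.11 ] [0.484 1.37  1.89 ] [0.756 1.37  1.62 ]
lsq 0.3 [1.048 1.37  1.859] [0.703 1.154 2.11 ] [0.149 1.028 2.11 ] [0.487 1.37  1.924] [0.755 1.37  1.738]
lsq 1 [1.039 1.37  1.816] [0.706 1.198 2.11 ] [0.151 1.09  2.11 ] [0.482 1.37  1.907] [0.744 1.37  1.681]
lsq 3 [1.009 1.37  1.641] [0.718 1.37  2.095] [0.181 1.37  2.11 ] [0.462 1.37  1.834] [0.716 1.37  1.453]
lsq 10 [0.996 1.37  1.498] [0.676 1.37  1.949] [0.127 1.37  1.906] [0.447 1.37  1.769] [0.709 1.37  1.268]
```

```bash
python3 -c "
from h import *
import sim
s=readout.state();q=s['q'];R=cv2.Rodrigues(s['ee_rot'])[0]
c=np.array([q[1]-q[2]+q[3]-np.pi/2]); 
qq=np.array([c[0]+np.pi/2-2.109+1.366,1.366,2.109])
a=sim.fk(q[1:4]);b=sim.fk(qq);print(a,b)
h=q[0]; d=np.array([(b-a)[0]*np.cos(h),(b-a)[0]*np.sin(h),(b-a)[1]]); print(d,'tool cm',R.T@d*100)
print('up in tool',R.T@[0,0,1])
"
```

```text
[ 0.87404412  0.53371443 -0.62762485] [ 0.46155777  0.74447147 -0.62762485]
[-0.40995339 -0.04564216  0.21075704] tool cm [-41.28104283   7.52727957  19.61761334]
up in tool [-0.80941798 -0.20297543 -0.55103857]
```

Call:
jog_arm --targets '[[[-4.1,0.75,1.95,0],[-4.1,0.75,1.95,0],[-4.1,0.75,1.95,0],[-4.1,0.75,1.95,0],[-4.1,0.75,1.95,0],[-4.1,0.75,1.95,0],[-4.1,0.75,1.95,0],[-4.1,0.75,1.95,0],[-4.1,0.75,1.95,0],[-4.1,0.75,1.95,0],[-1.5,0,0,0]]]'

```text
time: 17.1
ee_pos: [0.4489, 0.1297, 0.7482]
ee_rot: [-2.556, 0.095, 1.312]
force: [-17.8, -0.4, 5.5]
width: 0.0603
```

```bash
python3 -c "
from h import *
to([.7,.00,.5],173.2)
q=readout.state()['q'];print(q.round(4),'pitch',q[1]-q[2]+q[3]-np.pi/2)
s=readout.state();R=cv2.Rodrigues(s['ee_rot'])[0];print(R)
h=q[0];print('out',R.T@[np.cos(h),np.sin(h),0])"
```

```text
t 17.1 pos [0.4489 0.1297 0.7482] down [ 0.589  0.063 -0.806] head 161.44 shift cm [33.98 13.09 -9.45] turn -11.76 F [-17.8  -0.4   5.5] w 0.0603
[ 1.0670e-01  1.9460e-01  1.3679e+00  2.1105e+00 -3.0000e-04 -2.7870e+00] pitch -0.6336235342731478
[[ 0.58873087 -0.17849488 -0.78837525]
 [ 0.06278119 -0.96227146  0.26474925]
 [-0.80588739 -0.20536119 -0.55531279]]
out [ 0.59206878 -0.2799687  -0.75569312]
```

Call:
jog_arm --targets '[[[2.9,-1.4,-3.7,0],[2.9,-1.4,-3.7,0],[2.9,-1.4,-3.7,0],[2.9,-1.4,-3.7,0]]]'

```text
time: 17.5
ee_pos: [0.5295, 0.1113, 0.6854]
ee_rot: [-2.467, 0.087, 1.474]
force: [0.9, 0.6, -2.0]
width: 0.0596
```

```bash
cat > st.py <<'E'
from h import *
s=readout.state();q=s['q'];R=cv2.Rodrigues(s['ee_rot'])[0];h=q[0]
print(q.round(4),'pitch',(q[1]-q[2]+q[3]-np.pi/2).round(4),'t',round(s['time'],2),'pos',s['ee_pos'].round(3),'w',round(s['width'],4))
print('down',R[:,0].round(3),'tool heading',np.degrees(np.arctan2(R[1,0],R[0,0])).round(1),'arm',np.degrees(h).round(1),'out',(R.T@[np.cos(h),np.sin(h),0]).round(3),'left',(R.T@[-np.sin(h),np.cos(h),0]).round(3),'up',R[2].round(3),'F',s['force'].round(1))
E
python3 st.py
```

```text
[ 0.0159  0.3218  1.366   2.1091  0.0762 -2.8673] pitch -0.5059 t 17.5 pos [0.53  0.111 0.685] w 0.0596
down [ 0.482  0.084 -0.872] tool heading 9.9 arm 0.9 out [ 0.483 -0.201 -0.852] left [ 0.076 -0.96   0.27 ] up [-0.872 -0.195 -0.448] F [ 0.9  0.6 -2. ]
```

Call:
jog_arm --targets '[[[2.2,-2.9,-3.1,0],[2.2,-2.9,-3.1,0],[2.1,-2.9,-3.2,0],[2.1,-2.9,-3.2,0]]]'

```text
time: 17.9
ee_pos: [0.5678, 0.1569, 0.6305]
ee_rot: [-2.387, 0.076, 1.605]
force: [-0.6, -0.0, -3.6]
width: 0.0594
```

```bash
python3 st.py
```

```text
[ 0.1004  0.4205  1.3665  2.109   0.0631 -2.7992] pitch -0.4077 t 17.9 pos [0.568 0.157 0.63 ] w 0.0594
down [ 0.387  0.102 -0.916] tool heading 14.8 arm 5.8 out [ 0.396 -0.285 -0.873] left [ 0.063 -0.94   0.335] up [-0.916 -0.188 -0.354] F [-0.6 -0.  -3.6]
```

Call:
jog_arm --targets '[[[1.8,-3.9,-2.5,0],[1.8,-3.9,-2.5,0],[1.7,-3.9,-2.6,0],[1.7,-3.9,-2.6,0]]]'

```text
time: 18.3
ee_pos: [0.5811, 0.2358, 0.5762]
ee_rot: [-2.313, 0.083, 1.725]
force: [0.7, 0.6, -2.2]
width: 0.0599
```

```bash
python3 st.py
```

```text
[ 0.241   0.5101  1.3664  2.109   0.032  -2.6722] pitch -0.3182 t 18.3 pos [0.581 0.236 0.576] w 0.0599
down [ 0.296  0.106 -0.949] tool heading 19.7 arm 13.8 out [ 0.313 -0.421 -0.852] left [ 0.032 -0.891  0.452] up [-0.949 -0.169 -0.265] F [ 0.7  0.6 -2.2]
```

Call:
jog_arm --targets '[[[1.4,-4,-2.4,0],[1.4,-4,-2.4,0],[1.3,-4,-2.4,0],[1.2,-4,-2.4,0],[1.1,-4,-2.4,0]]]'

```text
time: 18.8
ee_pos: [0.5818, 0.3199, 0.5135]
ee_rot: [-2.236, 0.104, 1.85]
force: [0.4, 0.5, -1.6]
width: 0.0596
```

```bash
python3 st.py
```

```text
[ 0.3725  0.6078  1.3663  2.1089  0.0174 -2.547 ] pitch -0.2203 t 18.8 pos [0.582 0.32  0.514] w 0.0596
down [ 0.197  0.096 -0.976] tool heading 25.9 arm 21.3 out [ 0.219 -0.544 -0.81 ] left [ 0.017 -0.828  0.56 ] up [-0.976 -0.136 -0.172] F [ 0.4  0.5 -1.6]
```

Call:
jog_arm --targets '[[[0.95,-3.9,-2.4,0],[0.9,-3.9,-2.4,0],[0.8,-3.9,-2.4,0],[0.7,-3.9,-2.4,0],[0.6,-3.9,-2.4,0],[0.5,-4,-2.4,0],[0.4,-4,-2.4,0]]]'

```text
time: 19.5
ee_pos: [0.5723, 0.3994, 0.4418]
ee_rot: [-2.148, 0.135, 1.984]
force: [-0.5, -0.1, -1.8]
width: 0.0601
```

```bash
python3 st.py
```

```text
[ 0.4811  0.7141  1.3663  2.109   0.0281 -2.4419] pitch -0.1141 t 19.5 pos [0.572 0.399 0.442] w 0.0601
down [ 0.088  0.078 -0.993] tool heading 41.5 arm 27.6 out [ 0.114 -0.637 -0.762] left [ 0.028 -0.765  0.644] up [-0.993 -0.095 -0.069] F [-0.5 -0.1 -1.8]
```

Call:
jog_arm --targets '[[[0.5,-4.7,-1,0],[0.4,-4.7,-1,0],[0.3,-4.7,-1,0],[0.2,-4.7,-1,0],[0.1,-4.7,-1,0]]]'

```text
time: 20.0
ee_pos: [0.5188, 0.489, 0.4021]
ee_rot: [-2.098, 0.157, 2.059]
force: [0.0, -0.8, -2.1]
width: 0.0595
```

```bash
python3 st.py
```

```text
[ 0.6275  0.7709  1.3663  2.109   0.0353 -2.2981] pitch -0.0572 t 20.0 pos [0.519 0.489 0.402] w 0.0595
down [ 0.026  0.062 -0.998] tool heading 67.7 arm 36.0 out [ 0.057 -0.744 -0.665] left [ 0.035 -0.664  0.746] up [-0.998 -0.066 -0.012] F [ 0.  -0.8 -2.1]
```

Call:
jog_arm --targets '[[[0.3,-4.3,2.1,0],[0.3,-4.3,2.1,0],[0.2,-4.4,1.6,0],[0.2,-4.5,1.2,0]]]'

```text
time: 20.4
ee_pos: [0.4161, 0.5873, 0.3815]
ee_rot: [-2.075, 0.177, 2.102]
force: [-0.1, -0.6, -2.3]
width: 0.0599
```

```bash
python3 st.py
```

```text
[ 0.8265  0.7999  1.3665  2.1089  0.0372 -2.101 ] pitch -0.0284 t 20.4 pos [0.416 0.587 0.382] w 0.0599
down [-0.008  0.046 -0.999] tool heading 100.0 arm 47.4 out [ 0.028 -0.862 -0.506] left [ 0.037 -0.505  0.862] up [-0.999 -0.043  0.018] F [-0.1 -0.6 -2.3]
```

Call:
jog_arm --targets '[[[0,4.2,2.5,0],[0,4.2,2.5,0],[0,4.2,2.5,0],[0,0,0,-8.5],[0,0,0,-8.5],[0,0,0,-8.5],[0,0,0,-8.5],[0,0,0,-8.5],[0,0,0,-8.5],[0,0,0,-8.5],[0,0,0,-8.5]]]'

```text
time: 21.5
ee_pos: [0.3456, 0.5628, 0.388]
ee_rot: [1.721, 0.825, -1.669]
force: [-0.3, 0.4, -2.9]
width: 0.0594
```

```bash
python3 st.py
```

```text
[ 8.9550e-01  5.4780e-01  8.4460e-01  1.8352e+00  3.1000e-03 -3.1368e+00] pitch -0.0325 t 21.5 pos [0.346 0.563 0.388] w 0.0594
down [ 0.018  0.027 -0.999] tool heading 56.8 arm 51.3 out [ 0.032 -0.005 -0.999] left [ 0.003 -1.     0.005] up [-0.999 -0.003 -0.032] F [-0.3  0.4 -2.9]
```

Call:
jog_arm --targets '[[[0,0,0,8.3],[0,0,0,8.3],[0,0,0,8.3],[0,0,0,8.3],[0,0,0,8.3],[0,0,0,8.3],[0,0,0,8.3]]]'

```text
time: 22.2
ee_pos: [0.3425, 0.5646, 0.3883]
ee_rot: [-2.161, 0.099, 2.129]
force: [-0.2, -0.5, -1.9]
width: 0.0591
```

Call:
jog_arm --targets '[[[0,4.1,-1.95,0],[0,4.1,-1.95,0],[0,4.1,-1.95,0],[0,4.1,-1.95,0],[0,4.1,-1.95,0],[0,4.1,-1.95,0],[0,4.1,-1.95,0],[0,4.1,-1.95,0],[0,4.1,-1.95,0],[0,4.1,-1.95,0],[0,4.1,-1.95,0]]]'

```text
time: 23.3
ee_pos: [0.5043, 0.0904, 0.3778]
ee_rot: [-2.165, 0.092, 2.131]
force: [0.2, 0.6, -2.7]
width: 0.0596
```

```bash
python3 st.py; python3 -c "
from h import *
to([.519,.0453,.06],173.2)"
```

```text
[ 2.0000e-03  2.2870e-01  2.9890e-01  1.6235e+00  2.8500e-02 -3.0239e+00] pitch -0.0175 t 23.3 pos [0.504 0.09  0.378] w 0.0596
down [ 0.017  0.029 -0.999] tool heading 58.7 arm 0.1 out [ 0.017 -0.117 -0.993] left [ 0.029 -0.993  0.117] up [-0.999 -0.03  -0.014] F [ 0.2  0.6 -2.7]
t 23.3 pos [0.5043 0.0904 0.3778] down [ 0.017  0.029 -0.999] head 173.38 shift cm [31.66  5.27 -1.54] turn 0.18 F [ 0.2  0.6 -2.7] w 0.0596
```

Call:
jog_arm --targets '[[[4.3,2.6,-0.8,0],[4.3,2.7,-0.7,0],[4.5,0,0,0],[4.5,0,0,0],[4.5,0,0,0],[4.5,0,0,0],[3.2,0,0,0],[1.8,0,0,0],[0.8,0,0,0],[0.8,0,0,0],[0,0,0,0]]]'

```text
time: 24.4
ee_pos: [0.5185, 0.0481, 0.0462]
ee_rot: [-2.164, 0.092, 2.132]
force: [-0.2, -0.6, -1.9]
width: 0.0596
```

```bash
python3 st.py
```

```text
[-0.0806  0.3747 -0.4254  0.7561  0.0297 -3.1066] pitch -0.0146 t 24.4 pos [0.518 0.048 0.046] w 0.0596
down [ 0.017  0.028 -0.999] tool heading 59.2 arm -4.6 out [ 0.015 -0.035 -0.999] left [ 0.03  -0.999  0.035] up [-0.999 -0.03  -0.014] F [-0.2 -0.6 -1.9]
```

Call:
jog_arm --targets '[[[0.3,0,0,0],[0.2,0,0,0],[0.1,0,0,0],[0,0,0,0]]]'

```text
time: 24.8
ee_pos: [0.519, 0.0481, 0.0414]
ee_rot: [-2.166, 0.093, 2.13]
force: [-4.2, 1.5, 10.5]
width: 0.0594
```

Call:
jog_arm --targets '[[[0,0,0,0],[0,0,0,0],[0,0,0,0],[0,0,0,0],[-2,0,0,0],[-4,0,0,0],[-4.5,0,0,0],[-4.5,0,0,0],[-4.5,0,0,8.5],[-4.5,0,0,8.5]]]' --fingers 1

```text
time: 25.8
ee_pos: [0.514, 0.0413, 0.2822]
ee_rot: [-1.99, 0.388, 1.967]
force: [-0.0, -0.5, 0.4]
width: 0.0853
```

Call:
jog_arm --targets '[[[0,0,0,8.5],[0,0,0,8.5],[0,0,0,8.5],[0,3.2,3.8,0],[0,3.2,3.8,0],[0,0,0,0]]]'

```text
time: 26.4
ee_pos: [0.4113, 0.0577, 0.2792]
ee_rot: [-1.705, 0.747, 1.701]
force: [0.7, -0.7, 0.4]
width: 0.0856
```

```bash
python3 st.py; python3 -c "
from h import *
to([.6,-.14,.30],130)"
```

```text
[-0.0782  0.0491 -0.1854  1.323   0.0298 -2.3631] pitch -0.0132 t 26.4 pos [0.411 0.058 0.279] w 0.0856
down [ 0.016  0.029 -0.999] tool heading 61.5 arm -4.5 out [ 0.013 -0.702 -0.712] left [ 0.03  -0.712  0.702] up [-0.999 -0.03   0.011] F [ 0.7 -0.7  0.4]
t 26.4 pos [0.4113 0.0577 0.2792] down [ 0.016  0.029 -0.999] head 130.94 shift cm [ -2.36  -1.37 -27.28] turn 0.94 F [ 0.7 -0.7  0.4] w 0.0856
```

Call:
jog_arm --targets '[[[-0.3,-0.2,-4.5,0],[-0.3,-0.2,-4.5,0],[-0.3,-0.2,-4.5,0],[-0.3,-0.2,-4.5,0],[-0.3,-0.2,-4.5,0],[-0.3,-0.2,-4.5,0],[0,0,0,0]]]'

```text
time: 27.1
ee_pos: [0.6046, -0.1437, 0.2924]
ee_rot: [-1.703, 0.75, 1.698]
force: [0.2, 0.0, -0.7]
width: 0.0858
```

```bash
python3 st.py; python3 -c "
from h import *
im=imaging.grab_frame('wrist'); cv2.imwrite('pics/w2.png',im)"
```

```text
[-0.3793  0.4273  0.3667  1.506   0.0322 -2.6609] pitch -0.0041 t 27.1 pos [ 0.605 -0.144  0.292] w 0.0858
down [ 0.016  0.028 -0.999] tool heading 61.0 arm -21.7 out [ 0.004 -0.462 -0.887] left [ 0.032 -0.886  0.462] up [-0.999 -0.03   0.011] F [ 0.2  0.  -0.7]
```

View pics/w2.png

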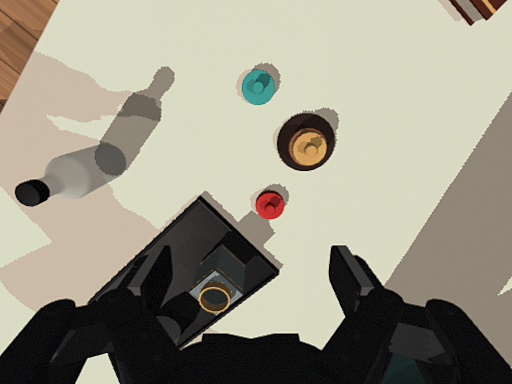

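The wrist view shows the caddy upright on the tray with its mouth ring at about (215,298). The brass lid stands on the dark coaster at (309,147), red is at (269,205) and teal at (258,87).

```bash
python3 -c "
from h import *
np.set_printoptions(precision=4,suppress=True)
im=cv2.imread('pics/w2.png'); W=cam('wrist'); hsv=cv2.cvtColor(im,cv2.COLOR_BGR2HSV)
br=((hsv[...,0]>8)&(hsv[...,0]<28)&(hsv[...,1]>95)&(hsv[...,2]>90)).astype(np.uint8)
def circ(m,x0,y0,x1,y1,z,lab):
    p=np.argwhere(m[y0:y1,x0:x1])[:,::-1].astype(np.float32)+[x0,y0]
    k,_=cv2.findContours((m[y0:y1,x0:x1]*255).astype(np.uint8),0,2); k=max(k,key=cv2.contourArea)[:,0]+[x0,y0]
    w=np.array([onz(W,*a,z)[:2] for a in cv2.convexHull(k.astype(np.float32))[:,0]])
    A=np.c_[2*w,np.ones(len(w))]; s=np.linalg.lstsq(A,(w**2).sum(1),rcond=None)[0]; r=np.sqrt(s[2]+s[0]**2+s[1]**2)
    print(lab,s[:2],'diam',2*r,'res',np.abs(np.hypot(*(w-s[:2]).T)-r).max(),len(p))
circ(br,185,270,245,325,.1,'neck'); 
circ(br,280,115,340,175,.044,'cap@44'); circ(br,280,115,340,175,.028,'band@28')
dark=(hsv[...,2]<60).astype(np.uint8); circ(dark|br,270,105,345,178,.006,'coaster')
print('knob',onz(W,312,148,.059),'mouth click',onz(W,215,298,.1))
cv2.imwrite('pics/c2.png',cv2.resize(np.hstack([im[265:330,175:255],im[110:175,275:355]]),None,fx=5,fy=5,interpolation=cv2.INTER_CUBIC))
"
```

```text
neck [0.5158 0.0523] diam 0.04822110467388373 res 0.00092296580061383 207
cap@44 [ 0.5585 -0.2022] diam 0.05341123111393201 res 0.0008011871374086869 1070
band@28 [ 0.5546 -0.202 ] diam 0.05559760603239107 res 0.0008339835254678983 1070
coaster [ 0.5567 -0.2045] diam 0.08765356101292017 res 0.001167774187003881 2463
knob [ 0.5566 -0.2056  0.059 ] mouth click [0.5167 0.0487 0.1   ]
```

View pics/c2.png

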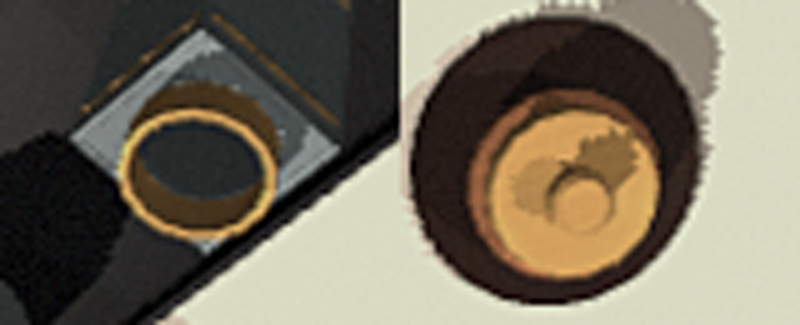

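```bash
python3 -c "
from h import *
W=cam('wrist')
for n,p,z in(('cap',(310,148.8),.044),('knobtop',(311,151),.059),('coaster',(306.4,142),.006),('band',(307.8,146.8),.026),('mouth',(214.8,299.6),.1)): print(n,onz(W,*p,z).round(4))
to([.5565,-.2045,.12],131)
"
```

```text
cap [ 0.5541 -0.2029  0.044 ]
knobtop [ 0.5547 -0.2018  0.059 ]
coaster [ 0.556  -0.2064  0.006 ]
band [ 0.554  -0.2027  0.026 ]
mouth [0.5151 0.0512 0.1   ]
t 27.15 pos [ 0.6032 -0.1418  0.2929] down [ 0.016  0.029 -0.999] head 130.78 shift cm [17.03  8.15 -1.9 ] turn -0.22 F [-0.6  0.6  0. ] w 0.0855
```

```bash
python3 -c "
from h import *
to([.555,-.204,.004],131)
"
```

```text
t 27.15 pos [ 0.6032 -0.1418  0.2929] down [ 0.016  0.029 -0.999] head 130.78 shift cm [28.62  8.59 -1.9 ] turn -0.22 F [-0.6  0.6  0. ] w 0.0855
```

Call:
jog_arm --targets '[[[0,4.3,-0.95,0],[2,4.3,-0.95,0],[4.4,0,0,0],[4.4,0,0,0],[4.4,0,0,0],[4.4,0,0,0],[4,0,0,0],[2.6,0,0,0],[1.2,0,0,0],[0.9,0,0,0],[0,0,0,0]]]'

```text
time: 28.25
ee_pos: [0.5541, -0.2022, 0.0089]
ee_rot: [-1.706, 0.747, 1.699]
force: [0.2, -0.4, -0.4]
width: 0.0853
```

```bash
python3 -c "
from h import *
to([.555,-.204,.004],131)
"
```

```text
t 28.25 pos [ 0.5541 -0.2022  0.0089] down [ 0.017  0.028 -0.999] head 130.91 shift cm [ 0.49  0.07 -0.2 ] turn -0.09 F [ 0.2 -0.4 -0.4] w 0.0853
```

Call:
jog_arm --targets '[[[0.4,0.1,-0.15,0],[0,0,0,0]]]'

```text
time: 28.45
ee_pos: [0.5549, -0.2045, 0.0054]
ee_rot: [-1.707, 0.747, 1.698]
force: [0.2, 0.2, -0.7]
width: 0.0853
```

Call:
jog_arm --targets '[[[0,0,0,0],[0,0,0,0],[0,0,0,0],[0,0,0,0],[0,0,0,0],[0,0,0,0]]]' --fingers 0 --squeeze 30

```text
time: 29.05
ee_pos: [0.5547, -0.2043, 0.0055]
ee_rot: [-1.707, 0.747, 1.698]
force: [-1.0, 1.3, 7.1]
width: 0.0554
```

```bash
python3 st.py
```

```text
[-0.5068  0.525  -0.2844  0.7593  0.0331 -2.7912] pitch -0.0021 t 29.05 pos [ 0.555 -0.204  0.005] w 0.0554
down [ 0.018  0.028 -0.999] tool heading 57.3 arm -29.0 out [ 0.002 -0.343 -0.939] left [ 0.033 -0.939  0.343] up [-0.999 -0.032  0.009] F [-1.   1.3  7.1]
```

Call:
jog_arm --targets '[[[-0.5,0,0,0],[-1.5,0,0,0],[-3,0,0,0],[-4,0,0,0],[-4,0,0,0],[-3,0,0,0],[-1.8,0,0,0],[-0.7,0,0,0]]]'

```text
time: 29.85
ee_pos: [0.5517, -0.2097, 0.1917]
ee_rot: [-1.708, 0.747, 1.697]
force: [0.1, 0.0, -1.6]
width: 0.0547
```

Call:
jog_arm --targets '[[[0,-0.5,1,0],[0,-1.1,2.25,0],[0,-1.7,3.6,0],[0,-1.9,4,0],[0,-1.9,4,0],[0,-1.9,4,0],[0,-1.9,4,0],[0,-1.5,3.2,0],[0,-1,2,0],[0,-0.3,0.8,0],[0,0,0,0]]]'

```text
time: 30.95
ee_pos: [0.4649, 0.0992, 0.1961]
ee_rot: [-1.706, 0.746, 1.702]
force: [0.1, -0.2, -1.4]
width: 0.0547
```

```bash
python3 st.py; python3 -c "
from h import *
im=imaging.grab_frame('wrist'); cv2.imwrite('pics/w3.png',im)"
```

```text
[ 0.0213  0.1794 -0.2589  1.1164  0.0281 -2.2646] pitch -0.0161 t 30.95 pos [0.465 0.099 0.196] w 0.0547
down [ 0.016  0.028 -0.999] tool heading 61.4 arm 1.2 out [ 0.016 -0.768 -0.64 ] left [ 0.028 -0.639  0.769] up [-0.999 -0.03   0.011] F [ 0.1 -0.2 -1.4]
```

View pics/w3.png

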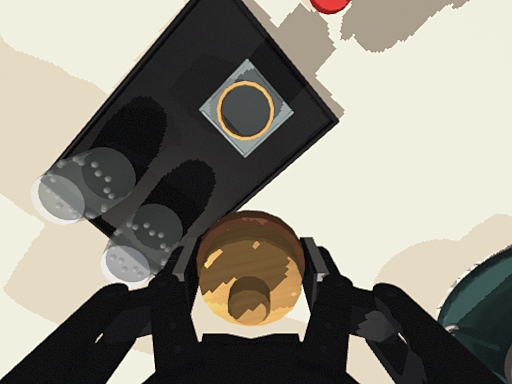

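```bash
python3 -c "
from h import *
np.set_printoptions(precision=4,suppress=True)
W=cam('wrist'); s=readout.state(); R=cv2.Rodrigues(s['ee_rot'])[0]; p=np.array(s['ee_pos'])
a=np.linspace(0,2*np.pi,73)
for n,r,h in(('bandlow',.028,.0126),('bandtop',.028,.0226),('captop',.024,.0386),('knobtop',.009,.0536)):
    c=np.array([proj(W,p+R@[-h,r*np.cos(t),r*np.sin(t)]) for t in a]); print(n,'x',c[:,0].min(),c[:,0].max(),'y',c[:,1].min(),c[:,1].max())
m=onz(W,246,109.5,.1); print('mouth',m,'tool',R.T@(m-p)*100)
im=cv2.imread('pics/w3.png'); hsv=cv2.cvtColor(im,cv2.COLOR_BGR2HSV)
br=((hsv[...,0]>5)&(hsv[...,0]<28)&(hsv[...,1]>95)&(hsv[...,2]>50)).astype(np.uint8)
for nm,(x0,y0,x1,y1) in dict(ring=(205,70,288,150),lid=(185,195,320,335)).items():
    q=np.argwhere(br[y0:y1,x0:x1])+[y0,x0]; print(nm,'y',np.percentile(q[:,0],[.3,99.7]),'x',np.percentile(q[:,1],[.3,99.7]))
"
```

```text
bandlow x 199.25263672898697 302.30337299341164 y 210.073179476464 300.32891754792865
bandtop x 195.77387126352633 305.8643435116957 y 217.93979532963152 313.02645240923505
captop x 197.9727702804617 303.82162308077864 y 241.67343354265873 330.6030850476346
knobtop x 228.6098360471387 273.35994292113406 y 294.4000935511936 330.6934217283011
mouth [0.5186 0.0473 0.1   ] tool [ 9.5624 -0.382  -7.4449]
ring y [ 81. 139.] x [217. 273.]
lid y [213. 324.] x [198. 303.]
```

Call:
jog_arm --targets '[[[0,-0.05,-1.5,0],[0,-0.1,-2.5,0],[0,-0.15,-2.2,0],[0,-0.08,-1.2,0],[1,0,0,0],[2.5,0,0,0],[2.5,0,0,0],[1.8,0,0,0],[0.8,0,0,0],[0,0,0,0]]]'

```text
time: 32.0
ee_pos: [0.5178, 0.0474, 0.1094]
ee_rot: [-1.704, 0.748, 1.701]
force: [-0.8, -0.8, -1.8]
width: 0.0547
```

```bash
python3 st.py; python3 -c "
from h import *
to([.5186-.016*.0131,.0473-.0004,.0874],131)"
```

```text
[-0.082   0.3134 -0.3225  0.9223  0.0297 -2.3662] pitch -0.0126 t 32.0 pos [0.518 0.047 0.109] w 0.0547
down [ 0.015  0.029 -0.999] tool heading 62.3 arm -4.7 out [ 0.013 -0.7   -0.714] left [ 0.03  -0.714  0.7  ] up [-0.999 -0.03   0.012] F [-0.8 -0.8 -1.8]
t 32.0 pos [0.5178 0.0474 0.1094] down [ 0.015  0.029 -0.999] head 130.9 shift cm [ 2.19  0.05 -0.1 ] turn -0.1 F [-0.8 -0.8 -1.8] w 0.0547
```

Call:
jog_arm --targets '[[[0.5,0.05,-0.1,0],[0.5,0,0,0],[0.4,0,0,0],[0.2,0,0,0],[0,0,0,0]]]'

```text
time: 32.5
ee_pos: [0.519, 0.0467, 0.0941]
ee_rot: [-1.705, 0.747, 1.699]
force: [-0.6, 1.0, -1.2]
width: 0.0545
```

Call:
jog_arm --targets '[[[0.25,0,0,0],[0.2,0,0,0],[0.15,0,0,0],[0,0,0,0]]]'

```text
time: 32.9
ee_pos: [0.5194, 0.047, 0.0883]
ee_rot: [-1.706, 0.746, 1.699]
force: [-0.6, 2.9, 0.3]
width: 0.0548
```

Call:
jog_arm --targets '[[[0.1,0,0,0],[0.1,0,0,0],[0.1,0,0,0],[0,0,0,0]]]'

```text
time: 33.3
ee_pos: [0.5207, 0.0478, 0.0874]
ee_rot: [-1.708, 0.743, 1.696]
force: [-5.4, 8.7, 29.8]
width: 0.0547
```

Call:
jog_arm --targets '[[[-0.15,0,0,0],[0,0,0,0]]]'

```text
time: 33.5
ee_pos: [0.5201, 0.0473, 0.0878]
ee_rot: [-1.707, 0.745, 1.697]
force: [-1.1, 6.2, 11.3]
width: 0.0549
```

Call:
jog_arm --targets '[[[0,0,0,0],[0,0,0,0],[0,0,0,0],[0,0,0,0],[0,0,0,0],[-1,0,0,0],[-2.5,0,0,0],[-4,0,0,0],[-4,0,0,0],[-2,0,0,0],[0,0,3,0],[0,0,0,0]]]' --fingers 1

```text
time: 34.7
ee_pos: [0.4961, 0.067, 0.2235]
ee_rot: [-1.707, 0.745, 1.699]
force: [-0.7, 0.0, 0.3]
width: 0.0853
```

```bash
python3 st.py; python3 -c "
from h import *
im=imaging.grab_frame('wrist'); cv2.imwrite('pics/w4.png',im); cv2.imwrite('pics/s4.png',imaging.grab_frame('scene'))
b=cv2.imread('pics/s4.png')[100:180,210:320]
cv2.imwrite('pics/v4.png',np.hstack([cv2.resize(im,(427,320)),cv2.resize(b,(370,320),interpolation=cv2.INTER_CUBIC)]))"
```

```text
[-0.0457  0.2096 -0.1434  1.2011  0.0296 -2.3309] pitch -0.0167 t 34.7 pos [0.496 0.067 0.224] w 0.0853
down [ 0.018  0.029 -0.999] tool heading 57.9 arm -2.6 out [ 0.017 -0.724 -0.689] left [ 0.03  -0.689  0.724] up [-0.999 -0.033  0.01 ] F [-0.7  0.   0.3]
```

View pics/v4.png

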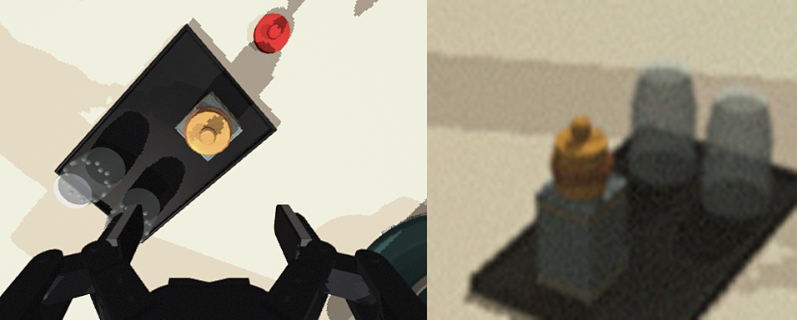

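The lids are on the neck, level, with the caddy upright and the tumblers in place. In w4 the knob is near (250,160).

```bash
python3 -c "
from h import *
np.set_printoptions(precision=4,suppress=True)
W=cam('wrist'); im=cv2.imread('pics/w4.png'); hsv=cv2.cvtColor(im,cv2.COLOR_BGR2HSV)
m=((hsv[...,0]>5)&(hsv[...,0]<28)&(hsv[...,1]>95)&(hsv[...,2]>60)).astype(np.uint8)[115:200,205:300]
k,_=cv2.findContours(m,0,2);k=max(k,key=cv2.contourArea);c,r=cv2.minEnclosingCircle(k);c=np.array(c)+[205,115];print(c,r,onz(W,*c,.12))
for t in ((249.6,159.6),): print('knob',onz(W,*t,.141))
s=readout.state(); R=cv2.Rodrigues(s['ee_rot'])[0]; p=np.array(s['ee_pos']); P=np.array([.5186,.0473,.1345])
print('mouth est pred px',proj(W,[.5186,.0473,.126]),proj(W,[.5186,.0473,.141])); print('tool to knob',R.T@(P-p)*100)
to([.5186,.0473,.13])
cv2.imwrite('pics/c4.png',cv2.resize(im[110:205,200:305],None,fx=5,fy=5,interpolation=cv2.INTER_CUBIC))"
```

```text
[249.2735 157.0812] 29.732742309570312 [0.5217 0.0446 0.12  ]
knob [0.5224 0.0423 0.141 ]
mouth est pred px [249.6435 163.0016] [249.0384 166.9806]
tool to knob [ 8.8002 -0.1077 -2.8843]
t 34.8 pos [0.4973 0.0659 0.2227] down [ 0.018  0.028 -0.999] head 130.94 shift cm [ 9.25 -0.09 -2.89] turn None F [ 0.7 -0.  -0.7] w 0.0856
```

View pics/c4.png

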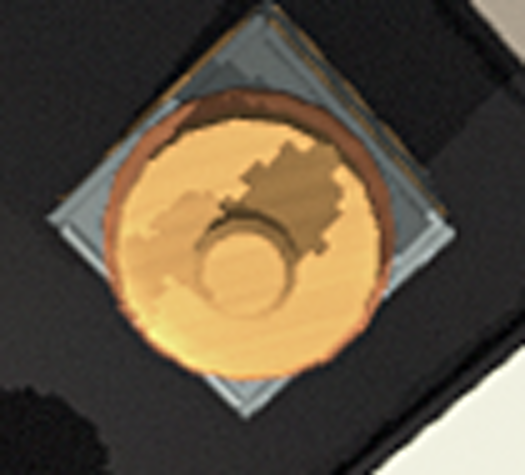

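Call:
jog_arm --targets '[[[0,-0.05,-1.5,0],[0,-0.05,-1.5,0],[2,0,0,0],[3,0,0,0],[2.5,0,0,0],[1,0,0,0],[0.4,0,0,0],[0,0,0,0]]]' --fingers 0.4

```text
time: 35.6
ee_pos: [0.5199, 0.0457, 0.133]
ee_rot: [-1.706, 0.747, 1.699]
force: [0.1, 0.1, 0.9]
width: 0.0342
```

```bash
python3 st.py; python3 -c "
from h import *
to([.520,.0462,.1305])"
```

```text
[-0.0849  0.2965 -0.2771  0.9825  0.0297 -2.3687] pitch -0.0146 t 35.6 pos [0.52  0.046 0.133] w 0.0342
down [ 0.017  0.028 -0.999] tool heading 58.9 arm -4.9 out [ 0.015 -0.698 -0.716] left [ 0.03  -0.716  0.698] up [-0.999 -0.031  0.01 ] F [0.1 0.1 0.9]
t 35.6 pos [0.5199 0.0457 0.133 ] down [ 0.017  0.028 -0.999] head 130.87 shift cm [ 0.26 -0.03  0.03] turn None F [0.1 0.1 0.9] w 0.0342
```

Call:
jog_arm --targets '[[[0.2,0,0,0],[0,0,0,0],[0,0,0,0],[0,0,0,0],[0,0,0,0],[0,0,0,0]]]' --fingers 0 --squeeze 25

```text
time: 36.2
ee_pos: [0.5201, 0.0461, 0.1316]
ee_rot: [-1.707, 0.747, 1.697]
force: [1.8, -1.7, 6.8]
width: 0.0165
```

Call:
jog_arm --targets '[[[0,0,0,0],[-0.2,0,0,0],[-0.4,0,0,0],[-0.8,0,0,0],[-1,0,0,0],[0,0,0,0]]]' --squeeze 40

```text
time: 36.8
ee_pos: [0.5197, 0.0455, 0.1564]
ee_rot: [-1.708, 0.746, 1.697]
force: [-0.2, -0.8, -1.1]
width: 0.0154
```

```bash
python3 st.py
```

```text
[-0.0854  0.2787 -0.2353  1.0401  0.0297 -2.3696] pitch -0.0167 t 36.8 pos [0.52  0.046 0.156] w 0.0154
down [ 0.019  0.028 -0.999] tool heading 55.8 arm -4.9 out [ 0.017 -0.697 -0.717] left [ 0.03  -0.716  0.697] up [-0.999 -0.033  0.009] F [-0.2 -0.8 -1.1]
```

Call:
jog_arm --targets '[[[-0.8,0,0,0],[-1.5,0,0,0],[-2,0,0,0],[-1.8,0,0,0],[-1,0,0,0],[-0.4,0,0,0],[0,0,0,0],[0,0,0,0]]]'

```text
time: 37.6
ee_pos: [0.5174, 0.0435, 0.229]
ee_rot: [-1.705, 0.747, 1.7]
force: [-0.5, 0.5, -1.1]
width: 0.0157
```

```bash
python3 st.py; python3 -c "
from h import *
im=imaging.grab_frame('wrist'); b=imaging.grab_frame('scene')[80:190,210:320]; c=imaging.grab_frame('side')[90:210,180:300]
cv2.imwrite('pics/v5.png',np.hstack([cv2.resize(b,(400,400),interpolation=cv2.INTER_CUBIC),cv2.resize(im,(400,400))]))"
```

```text
[-0.0898  0.242  -0.0843  1.2312  0.0298 -2.3739] pitch -0.0133 t 37.6 pos [0.517 0.044 0.229] w 0.0157
down [ 0.016  0.028 -0.999] tool heading 60.8 arm -5.1 out [ 0.013 -0.694 -0.72 ] left [ 0.03  -0.719  0.694] up [-0.999 -0.031  0.011] F [-0.5  0.5 -1.1]
```

View pics/v5.png

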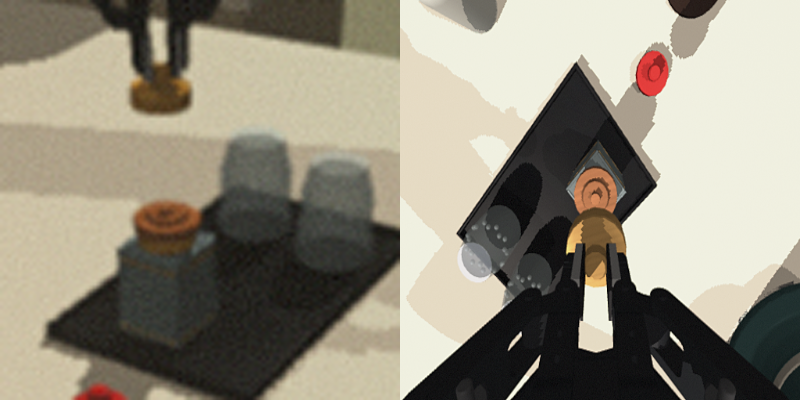

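The picture shows the brass lid held level about 10 cm up. The wooden inner lid sits flat on the neck, the caddy is upright, and the tumblers, bottle and red lid have not moved.

```bash
python3 -c "
from h import *
print(workorder.sign_off())"
```

```text
the job is handed in; nothing more can be done
None
```

The job is done and was handed in at about 38 s of the 70 s. The brass outer lid is held up level and the caddy is closed with its inner lid.

**What I did**
- **Tip:** I gripped the caddy, lifted it, tipped it to about 31° and held it there for 1.2 s. The moves cannot tip the tool directly, so I did this by pushing the arm against its reach limits. Then I stood it back on its old spot on the tray.
- **Closing:** I carried both lids together by the wooden band and lowered them into the neck. Contact came at the expected home height, at about 30 N, and I let go.
- **Outer lid:** I took the brass lid by its knob and raised it 9.7 cm.

**Last checks**
- The force reading of about 1 N matches the brass lid alone.
- The last pictures show the inner lid flat on the neck, the caddy upright and the tumblers in place. The bottle was only partly in those views and the book was not in them at all; the arm never worked near the book.

**What did not go as planned**
- **Extra tip:** while levelling, the tilt first went the wrong way, to about 35°, before coming back.
- **Leftover tilt:** the tool still leans about 1.9°, so the brass lid may be off level by up to that much.
- **Wrist limit:** an early turn ran the wrist joint to its limit, and I recovered from that. Joint readings stayed within about a milliradian of the printed ranges at their limits.
- **Force reading:** it showed about 18 N once while the caddy was being swung. I took this as the arm braking, since nothing was near it.

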